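# Pulse the coffee grinder with its bayonet lid

### The job

The little blade coffee grinder on the workshop table has been brushed out and wants a pulse: put its lid on, with the two lugs down through the two slots of the collar, and turn it clockwise against its spring to the wide pulse mark, half way to the lock. Finish while still holding the lid there in the gripper - the spring takes it back if you let go - and do not let it reach the lock click, which would leave the grinder running. Leave the other things on the table where they are.

Things in the scene. Friction and masses are not known exactly. Their poses are not given: they have to be found in the camera images.
- lid_center (a point): the grinder's loose grey lid, 70 mm tall, 0.12 kg, standing upright on the table. Point on its axis at half height, 35 mm above the underside; z up. From the underside: skirt 80 mm across up to 14 mm; rim 99 mm across from 14 to 19 mm; dome to 30 mm; then the grip bar to 70 mm. It is the same after half a turn; x and y axes as for lid_grip
- lid_grip (a point): where to take the lid: middle of its upright grip bar, on the lid's axis, 54 mm above its underside. The bar is 62 mm long along x, 18 mm thick along y, with flat parallel sides from the dome (24 mm below this point) to its top (16 mm above)
- lid_foot (a point): centre of the lid's underside, x along the grip bar. Two lugs stick out of the skirt at +x and -x, under the bar's ends: to 46 mm from the axis, 20 degrees (16 mm) wide, 2.8 to 7.8 mm above this point, chamfered below. A white index line on the rim above each lug
- socket (a point): centre of the collar's flat top on the grinder, 118 mm above the table, z up. Cordless grinder, fixed: steel body 100 mm across, black collar 104 mm, opening 82 mm. Two slots 32 degrees wide in the collar's 5 mm thick inner flange at +x and -x take the lid's lugs; it is the same after half a turn. The lid drops in 14 mm until its rim lies on the collar; lid_center is then 21 mm above this point
- pulse_mark (a point): wide white mark on the collar's outer edge (a twin opposite), 34 degrees clockwise from above of a slot's middle. Narrow marks at 0 and 68. The lid, once dropped in, turns clockwise under the flange with 1 mm of play up and down; from lugs centred in the slots: at 6 degrees they meet the interlock, 34 is mid pulse, from about 48 they rub on the latches, at 68 the lock clicks
- interlock (a joint): turn of the grinder's sprung interlock ring, driven by the lid's lugs, rad, 0 at rest, growing clockwise from above: the lid's angle from the slots less 6 degrees (0.10 rad). Pulse range 0.35 to 0.63, middle 0.49; lock click at about 1.08. The spring resists with 0.075 N m at first, 0.15 N m in mid pulse, and turns the lid back when let go
- mug: white mug, 82 mm in diameter, 92 mm tall, origin under its centre; leave it alone
- canister: coffee canister, metal with a wooden lid, 93 mm in diameter, 123 mm tall, origin under its centre; leave it alone
- tape_roll: roll of clear tape lying flat, 104 mm in diameter, 48 mm tall, origin under its centre; leave it alone
- glasses_case: dark spectacle case, 62 x 160 x 36 mm, long along its y, origin under its centre; leave it alone
Not all that is in view belongs to the job. Leave any orange or pink look-alike of the part that bears lid_center alone.

How it is judged:
On the way:
1. the lid sits fully down in the collar, lugs through the slots (horizontal distance between lid_center and socket below 0.004 m and z of lid_center in the frame of socket between 0.018 and 0.024 m and angle between lid_center's own z axis and vertical below 0.06 rad), for 0.1 s.
At the end, for the whole second after the job is handed in: The lid is home in the collar (axis within 4 mm, rim within 3 mm of the collar, upright within 0.06 rad), still gripped by the fingers (more than 3 N), and held steady with the interlock ring between 0.35 and 0.63 rad, i.e. within 8 degrees of the pulse mark (all of step 1 and value of joint interlock between 0.35 and 0.63 rad and velocity of joint interlock between -0.15 and 0.15 rad/s and contact force between the fingers and lid above 3 N); the arm keeps its last pose, push and grip.
It fails at once if the lid is turned into the lock click (value of joint interlock above 1.05 rad).
It fails at once if the mug is disturbed (distance of mug from where it was at the start of the episode above 0.03 m).
It fails at once if the canister is disturbed (distance of canister from where it was at the start of the episode above 0.03 m).
It fails at once if the tape roll is disturbed (distance of tape_roll from where it was at the start of the episode above 0.03 m).
It fails at once if the spectacle case is disturbed (distance of glasses_case from where it was at the start of the episode above 0.03 m).
It also fails if it takes over 48 s, if anything falls off the work surface, if the arm or the gripper's body presses on something with over 40 N, if the wrist force passes 120 N, or if a joint passes its speed limit or range.

### The arm

A 6-joint arm with a two-finger parallel gripper is mounted at the origin on the work surface. World frame = base frame: x ahead of the robot, y to its left, z up, the work surface at z = 0. Lengths are in m, angles in rad, forces in N, time in s.
With the tool pointing down it reaches from about 0.425 to 0.95 m from the base axis. Payload 3.5 kg.
Tool frame: the origin (TCP) lies on the centre line of the jaws, within the pads' length; the fingertips stand 25 mm ahead of it and the grasp point (between the pads) lies 6 mm ahead of it; x points along the fingers, y is the direction in which the jaws open and shut, and the axes are right-handed (so a half turn about x gives the same grasp; the last joint's range is limited). The gripper opens to 85 mm and grips with 20 to 120 N. Pads are 22 mm wide; open, the fingers measure 114 mm over their backs; the gripper's body (76 mm by 85 mm) begins 54 mm behind the grasp point. The pads swing forward as they close: fully open they stand 13 mm farther back than shut.
Start: joints at [-0.15, 0.286, 1.577, -0, 1.279, -0.15], TCP at [0.675, 0, 0.256] pointing down, gripper open.
Joint ranges: [-2.77, 2.77], [-0.9, 2.22], [0.21, 2.48], [-1.53, 4.67], [0.24, 2.81], [-2.84, 2.84]. Speed limits (rad/s): [2.79, 2.79, 3.14, 3.14, 3.14, 3.14].

### API

Orientations are given as a unit quaternion [x, y, z, w].
In Python, from rig import manip gives the robot as it stands.
- The arm moves only by the shell command python3 -m crank 'ROWS' [FORCE]. ROWS is JSON, a list of rows, each an object of numbers: "hand": the opening, from 0 (shut) to 1 (fully open); "dx", "dy", "dz": the shift along the tool's x, y, z in cm; "spin": the turn about the tool's x in degrees. A call has 1 to 5 rows; each row is the pose to reach, as a shift and turn from the pose commanded when the call began, along the tool's axes at that moment; what a row does not reach only later rows make up. A row lasts 1/12 s, in which the tool goes at most 41.7 mm and 7.16 degrees, less where a joint would pass 70% of its speed; a pose out of reach is approached as far as the arm can. A call with a gripper value outside its range is refused whole. The fingers move at their own pace and stop on an object; FORCE is the grip in N (left out, the last holds). Time passes only in rows, so rows that repeat a pose let the fingers close. It gives the time, the measured TCP pose, the force and the opening at its end, in the units of the state.
- manip.observe(): the state, without advancing time (a new reading comes with each control period).
- manip.read_camera(name): name is "scene" or "side" or "wrist"; returns a dict with "image" (420x560x3 uint8, red, green, blue), "z_map" (420x560 float32, m along the optical axis (not along the pixel's ray), 0 where there is no reading), "mtx" (3x3 intrinsics, pixels), "k1" (the pictures are not rectified: a ray, as slopes to the right and down, at radius r is drawn at 1 + k1 r^2 times it, then the intrinsics apply), "R" (3x3) and "t" (3): a world point X has camera coordinates R X + t. Camera axes: x right, y down, z forward; pixel columns grow to the right and rows downward; lengths in m; the calibration is good to about 2 mm. A picture is of the moment at which its call begins.
- manip.finish_job(): hands the job in, once; it reports no verdict.
Trained networks look in a picture, given as the dict that the camera call returned (one of the last four; its "shot" number tells which), for a name from the list of things; names that differ only in an ending like _2 or _b are one class to them, and where a whole thing is asked for, a point or a joint stands for the part that bears it (a point fixed in the world has none). Each returns a list of dicts, best first, with "conf" (0 to 1); they miss things now and then, are a little off and sometimes report something else, mostly with a low value. They report only what shows in the picture. A call takes as long as a camera call. They do not tell look-alikes from the thing itself.
- manip.spot_in(picture, name): "point" ([x, y, z] in m, in world coordinates, good to about 4 mm: the middle of the surface that is visible of it).
- manip.outline_of(picture, name): "pixels" (420x560 bool, what is visible of it).
- manip.mark_of(picture, name): "point" ([x, y, z] in m, in world coordinates, good to about 4 mm: a listed point, or the origin of a listed thing).
The state is a dict: "time_s": time; "joint_positions": joint angles; "qd": joint speeds; "effort": joint torques, N m; "ee_pos": TCP position; "tcp_rot": TCP orientation; "contact_force": force on the tool from outside, world axes, zero at the start; "moment": the same for the moment, N m; "finger_gap": finger opening in m.
Only numpy, scipy, OpenCV 4.12 (cv2) and the standard library are available. Lean on these libraries where they do the work, as an engineer would, in place of code of your own. Each camera call takes 0.05 s, during which the arm holds its last target. There are 200 camera calls.

## Working session

There is one attempt and no reset: what is moved stays moved. The work goes in short steps, Python scripts to look and compute and a shell command to move; the robot and the scene stay as the last step left them, time stands still between calls to the robot, and variables do not carry over. Pictures are saved under pics/ and viewed, about 8 in all and at most 12, crops included, and the job is handed in when it is done.

```bash
ls; mkdir -p pics
cat > h.py <<'E'
import numpy as np, cv2
from rig import manip
def bgr(p): return p["image"][:,:,::-1].copy()
def unproj(p,u,v,z=None):
    K=p["mtx"]; d=np.array([(u-K[0,2])/K[0,0],(v-K[1,2])/K[1,1]]); s=d.copy()
    for _ in range(20): s=d/(1+p["k1"]*(s@s))
    if z is None: z=p["z_map"][int(round(v)),int(round(u))]
    return np.array(p["R"]).T@(np.array([s[0],s[1],1])*z-p["t"])
def proj(p,X):
    c=np.array(p["R"])@X+p["t"]; s=c[:2]/c[2]; s=s*(1+p["k1"]*(s@s)); K=p["mtx"]
    return np.array([K[0,0]*s[0]+K[0,2],K[1,1]*s[1]+K[1,2]])
def cloud(p):
    K=p["mtx"]; v,u=np.mgrid[:420,:560]; d=np.stack([(u-K[0,2])/K[0,0],(v-K[1,2])/K[1,1]],-1); s=d.copy()
    for _ in range(10): s=d/(1+p["k1"]*(s**2).sum(-1,keepdims=True))
    z=p["z_map"]; c=np.concatenate([s,np.ones_like(s[...,:1])],-1)*z[...,None]
    return (c-np.array(p["t"]))@np.array(p["R"])
E
cat > a.py <<'E'
from h import *
o=manip.observe(); print({k:np.round(v,3) for k,v in o.items()})
for n in ["scene","side"]:
    p=manip.read_camera(n); cv2.imwrite(f"pics/{n}0.png",bgr(p))
    for t in ["lid_center","lid_grip","lid_foot","socket","pulse_mark","mug","canister","tape_roll","glasses_case"]:
        for r in manip.mark_of(p,t)[:3]: print(n,t,round(r["conf"],2),np.round(r["point"],3),np.round(proj(p,r["point"])))
E
python3 a.py
```

```text
pics
{'time_s': np.float64(0.0), 'joint_positions': array([-0.15 ,  0.287,  1.578, -0.   ,  1.279, -0.15 ]), 'qd': array([ 0.002, -0.   , -0.   ,  0.001,  0.002,  0.002]), 'effort': array([-0.0000e+00, -4.0598e+01, -2.9263e+01, -0.0000e+00,  6.0000e-03,
        0.0000e+00]), 'ee_pos': array([0.674, 0.   , 0.255]), 'tcp_rot': array([ 0.499,  0.501, -0.501,  0.499]), 'contact_force': array([ 0.032, -0.204,  0.753]), 'moment': array([-0.009,  0.045, -0.037]), 'finger_gap': np.float64(0.085)}
scene lid_center 0.91 [0.566 0.216 0.04 ] [342. 262.]
scene lid_center 0.76 [0.436 0.126 0.038] [349. 219.]
scene lid_center 0.62 [0.562 0.078 0.038] [307. 232.]
scene lid_grip 0.89 [0.573 0.218 0.056] [342. 260.]
scene lid_grip 0.75 [0.435 0.13  0.054] [351. 216.]
scene lid_grip 0.67 [0.562 0.079 0.055] [308. 228.]
scene lid_foot 0.79 [0.558 0.08  0.002] [308. 239.]
scene lid_foot 0.79 [ 0.432  0.124 -0.001] [348. 226.]
scene lid_foot 0.72 [0.573 0.222 0.   ] [340. 273.]
scene socket 0.73 [ 0.57  -0.218  0.115] [240. 161.]
scene socket 0.66 [ 0.664 -0.35  -0.004] [196. 181.]
scene socket 0.49 [ 0.6
[... 498 characters left out ...]
0.034] [351. 270.]
side lid_grip 0.91 [0.554 0.083 0.052] [302. 247.]
side lid_grip 0.78 [0.432 0.124 0.055] [353. 262.]
side lid_grip 0.76 [0.568 0.216 0.053] [288. 284.]
side lid_foot 0.89 [ 0.557  0.079 -0.002] [301. 263.]
side lid_foot 0.88 [0.437 0.125 0.002] [349. 279.]
side lid_foot 0.83 [0.571 0.215 0.006] [286. 299.]
side socket 0.31 [ 0.698  0.378 -0.   ] [210. 351.]
side pulse_mark 0.95 [ 0.622 -0.203  0.106] [292. 168.]
side mug 0.83 [0.698 0.377 0.002] [210. 350.]
side mug 0.19 [ 0.442 -0.389  0.001] [355. 174.]
side canister 0.58 [ 0.754  0.013 -0.001] [230. 240.]
side glasses_case 0.72 [ 0.44  -0.385  0.002] [356. 175.]
side glasses_case 0.24 [ 0.666 -0.349  0.001] [285. 175.]
```

Run:
```python
import cv2,numpy as np
a=cv2.imread("pics/scene0.png"); b=cv2.imread("pics/side0.png")
c=cv2.resize(a[190:300,270:400],None,fx=3,fy=3,interpolation=cv2.INTER_CUBIC)
m=np.zeros((600,800,3),np.uint8)
m[:270,:400]=cv2.resize(a,(400,300))[30:300]
m[:270,400:]=cv2.resize(b,(400,300))[30:300]
m[270:600,:390]=c[:330]
c=cv2.resize(a[120:230,180:310],None,fx=3,fy=3,interpolation=cv2.INTER_CUBIC)
m[270:600,400:790]=c
cv2.imwrite("pics/m1.png",m)
```

```text
(no output)
```

View pics/m1.png

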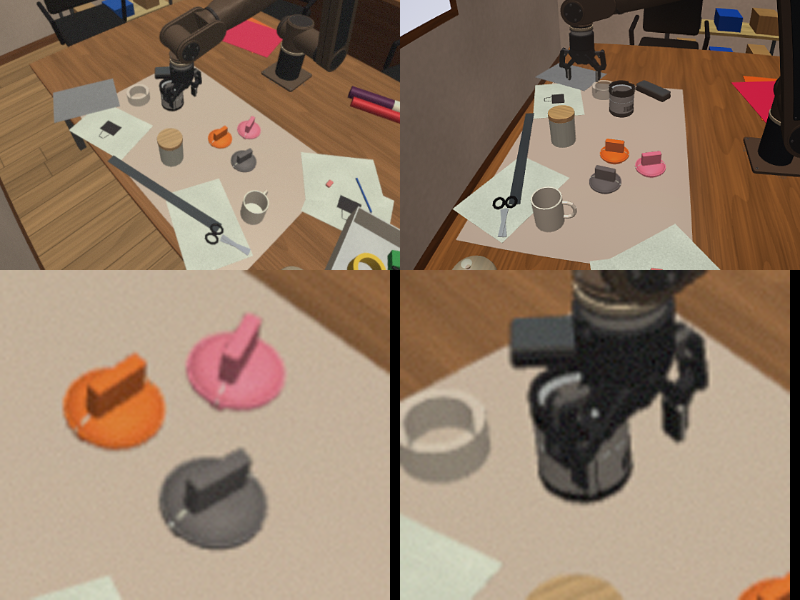

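The grey lid (the real one, dark grey as described) is at scene pixel (341,262) and side pixel (287,290). The orange one (307,232) and pink one (349,219) are look-alikes. The grinder is near (235,170) in the scene view, partly hidden by the gripper. Next I'll measure the lid bar and collar from the depth clouds.

```bash
cat > b.py <<'E'
from h import *
for n in ["scene","side"]:
    p=manip.read_camera(n); C=cloud(p); X=C.reshape(-1,3)
    q=X[(np.hypot(X[:,0]-.57,X[:,1]-.218)<.055)&(X[:,2]>.06)&(X[:,2]<.085)]
    (c,s,a)=cv2.minAreaRect((q[:,:2]*1000).astype(np.float32)); print(n,"bar",len(q),c,s,a,"ztop",np.percentile(q[:,2],[5,50,95]))
    q=X[(np.hypot(X[:,0]-.57,X[:,1]-.218)<.06)&(X[:,2]>.008)&(X[:,2]<.024)]
    (c,s,a)=cv2.minAreaRect((q[:,:2]*1000).astype(np.float32)); print(" rim",len(q),c,s,a)
    q=X[(np.hypot(X[:,0]-.6,X[:,1]+.2)<.12)&(X[:,2]>.112)&(X[:,2]<.125)]
    (c,s,a)=cv2.minAreaRect((q[:,:2]*1000).astype(np.float32)); print(" collar",len(q),c,s,a,np.percentile(q[:,2],[5,50,95]))
E
python3 b.py
```

```text
scene bar 170 (569.5560913085938, 217.0321044921875) (19.07569694519043, 61.21978759765625) 80.42118835449219 ztop [0.06197314 0.07033733 0.0737377 ]
 rim 207 (570.06396484375, 216.01214599609375) (96.94475555419922, 96.60289764404297) 16.020238876342773
 collar 103 (589.9877319335938, -225.6125030517578) (100.11843872070312, 63.681053161621094) 67.52662658691406 [0.11377242 0.11798697 0.12086523]
side bar 259 (567.9201049804688, 217.909912109375) (22.18710708618164, 61.6593132019043) 81.65258026123047 ztop [0.06099513 0.06987972 0.07239231]
 rim 272 (568.1206665039062, 224.74581909179688) (96.02033996582031, 84.73042297363281) 9.871983528137207
 collar 292 (571.126708984375, -214.04031372070312) (107.37370300292969, 102.23395538330078) 89.792724609375 [0.1129475  0.11919084 0.12193226]
```

```bash
python3 -m crank '[{"hand":1,"dy":-3,"dz":4,"dx":-2},{"hand":1,"dy":-6,"dz":8,"dx":-4},{"hand":1,"dy":-8,"dz":12,"dx":-6},{"hand":1,"dy":-9,"dz":16,"dx":-8},{"hand":1,"dy":-10,"dz":20,"dx":-8}]'; python3 -m crank '[{"hand":1,"dy":0,"dz":0},{"hand":1,"dz":0}]'
cat > c.py <<'E'
from h import *; import sys
o=manip.observe(); print({k:np.round(o[k],3) for k in ["time_s","joint_positions","ee_pos","tcp_rot"]})
p=manip.read_camera("wrist"); cv2.imwrite(f"pics/{sys.argv[1]}.png",bgr(p)); np.save("pics/cloud.npy",cloud(p))
print("campos",-np.array(p["R"]).T@p["t"])
for t in sys.argv[2:]:
    for r in manip.mark_of(p,t)[:3]: print(t,round(r["conf"],2),np.round(r["point"],4),np.round(proj(p,r["point"])))
E
python3 c.py w1 socket pulse_mark
```

```text
{'time_s': np.float64(1.1), 'joint_positions': array([-0.15 ,  0.286,  1.577, -0.   ,  1.279, -0.15 ]), 'ee_pos': array([0.675, 0.   , 0.256]), 'tcp_rot': array([ 0.5,  0.5, -0.5,  0.5])}
campos [0.67506842 0.08190344 0.37406008]
pulse_mark 0.7 [ 0.6215 -0.2041  0.1039] [232. 367.]validation failed for argument at $[0]...
validation failed for argument at $[0]...
```

View pics/w1.png

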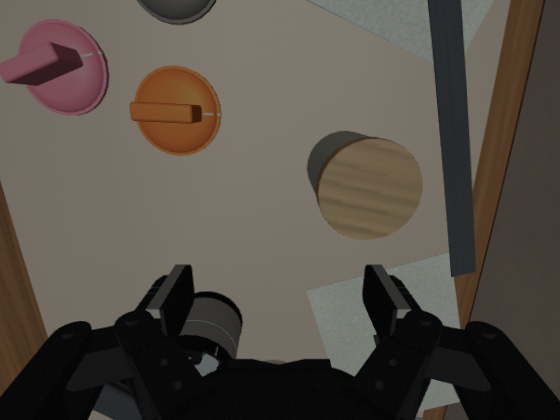

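The wrist camera sits 82 mm on the tool −z side. The refusal suggests every key is required, so I'll give them all.

```bash
python3 -m crank '[{"hand":1,"dx":-2,"dy":-3,"dz":4,"spin":0},{"hand":1,"dx":-4,"dy":-6,"dz":8,"spin":0},{"hand":1,"dx":-5,"dy":-8,"dz":12,"spin":0},{"hand":1,"dx":-6,"dy":-9,"dz":16,"spin":0},{"hand":1,"dx":-6,"dy":-10,"dz":20,"spin":0}]' && python3 -m crank '[{"hand":1,"dx":0,"dy":0,"dz":2,"spin":0},{"hand":1,"dx":0,"dy":0,"dz":4,"spin":0},{"hand":1,"dx":0,"dy":0,"dz":4,"spin":0}]' && python3 c.py w2 socket pulse_mark
```

```text
time_s: 1.67
ee_pos: [0.5821, -0.1751, 0.3161]
tcp_rot: [0.5, 0.499, -0.499, 0.502]
contact_force: [0.7, 0.3, -0.2]
finger_gap: 0.0855
time_s: 1.92
ee_pos: [0.5821, -0.2178, 0.3138]
tcp_rot: [-0.501, -0.498, 0.501, -0.5]
contact_force: [-0.1, 0.2, 0.3]
finger_gap: 0.0856
{'time_s': np.float64(1.917), 'joint_positions': array([-5.210e-01,  1.310e-01,  1.653e+00, -1.000e-03,  1.356e+00,
       -5.160e-01]), 'ee_pos': array([ 0.582, -0.218,  0.314]), 'tcp_rot': array([-0.501, -0.498,  0.501, -0.5  ])}
campos [ 0.58246192 -0.13571042  0.43135155]
pulse_mark 0.81 [ 0.6236 -0.2044  0.1069] [315. 174.]
```

View pics/w2.png

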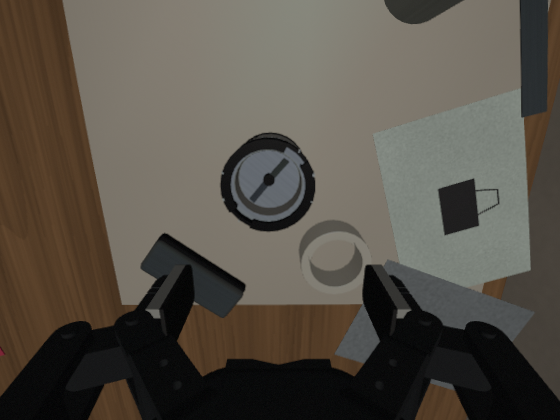

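The wrist view shows the grinder from above, with the collar centred near pixel (267,184). One slot gap shows at upper right near (293,157). Next I'll make an ortho view of the collar plane.

```bash
cat > d.py <<'E'
from h import *
p=manip.read_camera("wrist"); X=cloud(p).reshape(-1,3)
q=X[(np.hypot(X[:,0]-.57,X[:,1]+.214)<.07)&(X[:,2]>.110)&(X[:,2]<.125)]
print(len(q),np.percentile(q[:,2],[5,50,95]), cv2.minEnclosingCircle((q[:,:2]*1000).astype(np.float32)), cv2.minAreaRect((q[:,:2]*1000).astype(np.float32)))
# ortho of z=.118, 0.2 mm/px, up=+y
c=np.array([.571,-.214]); n=600; g=(np.arange(n)-n/2)*.0002
mx=np.zeros((n,n),np.float32); my=mx.copy()
for i in range(n):
    W=np.stack([c[0]+g,np.full(n,c[1]-g[i]),np.full(n,.118)],1)
    cc=W@np.array(p["R"]).T+p["t"]; s=cc[:,:2]/cc[:,2:]; s=s*(1+p["k1"]*(s**2).sum(1,keepdims=True))
    mx[i]=s[:,0]*p["mtx"][0,0]+p["mtx"][0,2]; my[i]=s[:,1]*p["mtx"][1,1]+p["mtx"][1,2]
im=cv2.remap(bgr(p),mx,my,cv2.INTER_CUBIC); im=cv2.convertScaleAbs(im,alpha=1.6,beta=15)
cv2.imwrite("pics/ortho.png",im)
E
python3 d.py
```

```text
2447 [0.11311749 0.11807437 0.11932793] ((570.7481689453125, -216.31292724609375), 52.81267547607422) ((571.1368408203125, -216.39332580566406), (102.39959716796875, 103.66907501220703), 3.1948623657226562)
```

View pics/ortho.png

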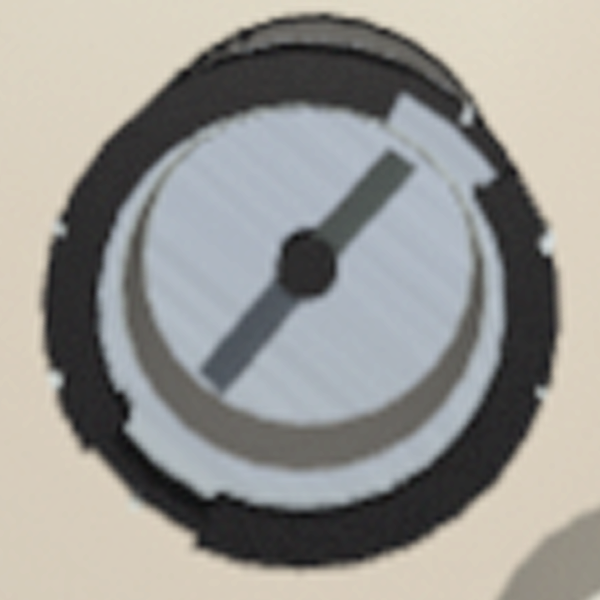

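Collar results: centre (0.571, −0.216), top z 0.118, and slots at about 49.7° (marks at 50.0, 15.6 and −18.7 agree). The bar is at about −9°. I'll grip with spin +99 so that insertion is at +40 and pulse at +74, well inside the wrist range.

```bash
cat > go.py <<'E'
# go.py x y z yaw_of_tool_y_deg : shift in tool axes (cm) and spin to reach
from h import *; import sys
from scipy.spatial.transform import Rotation as Ro
o=manip.observe(); R=Ro.from_quat(o["tcp_rot"]).as_matrix(); x,y,z,a=map(float,sys.argv[1:5])
d=R.T@(np.array([x,y,z])-o["ee_pos"])*100; y0=np.degrees(np.arctan2(R[1,1],R[0,1]))
print("t",round(o["time_s"],2),"pos",np.round(o["ee_pos"],4),"yaw",round(y0,2),"tilt",np.round(np.degrees(np.arccos(-R[2,0])),2),"q6",round(o["joint_positions"][5],2),"F",np.round(o["contact_force"],1),"M",np.round(o["moment"],2),"gap",round(o["finger_gap"],4))
print("dx dy dz",np.round(d,2),"spin",round((y0-a+180)%360-180,2))
E
python3 -m crank '[{"hand":1,"dx":0,"dy":0,"dz":-4,"spin":7},{"hand":1,"dx":0,"dy":0,"dz":-8,"spin":14},{"hand":1,"dx":0,"dy":0,"dz":-12,"spin":21},{"hand":1,"dx":0,"dy":0,"dz":-16,"spin":28},{"hand":1,"dx":0,"dy":-0.5,"dz":-20,"spin":35}]' && python3 go.py 0.569 0.217 0.25 -99
```

```text
time_s: 2.53
ee_pos: [0.5778, -0.0133, 0.3135]
tcp_rot: [0.627, 0.328, -0.626, 0.328]
contact_force: [0.5, 0.6, 0.2]
finger_gap: 0.0854
t 2.53 pos [ 0.5778 -0.0133  0.3135] yaw -34.74 tilt 0.03 q6 0.41 F [0.5 0.6 0.2] M [-0.02 -0.03  0.03] gap 0.0854
dx dy dz [  6.36 -13.85 -18.42] spin 64.26
```

```bash
python3 -m crank '[{"hand":1,"dx":0,"dy":-2.4,"dz":-3.2,"spin":7},{"hand":1,"dx":0,"dy":-4.8,"dz":-6.4,"spin":14},{"hand":1,"dx":0,"dy":-7.2,"dz":-9.6,"spin":21},{"hand":1,"dx":0,"dy":-9.6,"dz":-12.8,"spin":28},{"hand":1,"dx":1,"dy":-11.8,"dz":-15.7,"spin":35}]' && python3 go.py 0.569 0.217 0.25 -99
```

```text
time_s: 2.95
ee_pos: [0.5697, 0.1794, 0.3068]
tcp_rot: [0.696, 0.134, -0.693, 0.134]
contact_force: [1.2, 0.4, 0.9]
finger_gap: 0.0854
t 2.95 pos [0.5697 0.1794 0.3068] yaw -68.11 tilt 0.25 q6 1.32 F [1.2 0.4 0.9] M [-0.03 -0.03 -0.02] gap 0.0854
dx dy dz [ 5.68 -3.52 -1.31] spin 30.89
```

```bash
python3 -m crank '[{"hand":1,"dx":1,"dy":-1.5,"dz":-0.6,"spin":7},{"hand":1,"dx":2,"dy":-3,"dz":-1.2,"spin":14},{"hand":1,"dx":3,"dy":-3,"dz":-1.2,"spin":21},{"hand":1,"dx":4,"dy":-3,"dz":-1.2,"spin":28},{"hand":1,"dx":4,"dy":-3,"dz":-1.2,"spin":29}]' && python3 c.py w3 lid_grip lid_center
python3 - <<'E'
import sys; sys.argv=["go.py","0.569","0.217","0.048","-99"]
exec(open("go.py").read())
X=np.load("pics/cloud.npy").reshape(-1,3)
q=X[(np.hypot(X[:,0]-.57,X[:,1]-.218)<.05)&(X[:,2]>.066)&(X[:,2]<.078)]
print(len(q),np.percentile(q[:,2],[5,50,95]),cv2.minAreaRect((q[:,:2]*1000).astype(np.float32)))
E
```

```text
time_s: 3.37
ee_pos: [0.5678, 0.2099, 0.2617]
tcp_rot: [-0.704, 0.043, 0.708, 0.042]
contact_force: [-0.4, -0.2, -1.0]
finger_gap: 0.085
{'time_s': np.float64(3.367), 'joint_positions': array([0.186, 0.133, 1.746, 0.   , 1.267, 1.878]), 'ee_pos': array([0.568, 0.21 , 0.262]), 'tcp_rot': array([-0.704,  0.043,  0.708,  0.042])}
campos [0.64878788 0.2011188  0.37900048]
lid_grip 0.83 [0.5698 0.2168 0.0535] [272. 183.]
lid_grip 0.71 [0.5576 0.0803 0.0555] [395. 180.]
lid_grip 0.64 [0.4323 0.1315 0.0554] [353. 282.]
lid_center 0.93 [0.4359 0.1247 0.0342] [354. 270.]
lid_center 0.76 [0.5669 0.2212 0.038 ] [269. 183.]
lid_center 0.62 [0.5585 0.0798 0.0329] [388. 175.]
t 3.52 pos [0.5696 0.2088 0.265 ] yaw -96.7 tilt 0.03 q6 1.87 F [ 0.5  0.3 -0.7] M [-0.05 -0.   -0.06] gap 0.0851
dx dy dz [21.7  -0.8   0.17] spin 2.3
905 [0.06814226 0.07000127 0.07127289] ((569.3408813476562, 219.55764770507812), (17.903226852416992, 60.94491958618164), 81.10782623291016)
```

View pics/w3.png

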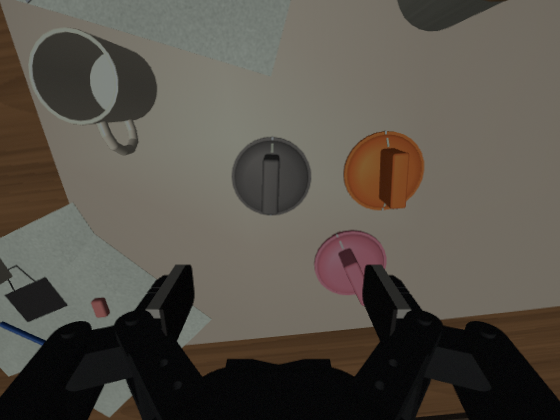

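The grey lid is at wrist pixel (271,180), with orange at (390,172) and pink at (350,263). The bar centre is (0.569, 0.2185) at −8.9°, top z 0.070, 61×18 mm, which matches the description. Descending to grip.

```bash
python3 -m crank '[{"hand":1,"dx":4,"dy":-0.9,"dz":0.1,"spin":2.2},{"hand":1,"dx":8,"dy":-0.9,"dz":0.1,"spin":2.2},{"hand":1,"dx":12,"dy":-0.9,"dz":0.1,"spin":2.2},{"hand":1,"dx":14,"dy":-0.9,"dz":0.1,"spin":2.2},{"hand":1,"dx":14,"dy":-0.9,"dz":0.1,"spin":2.2}]' && python3 go.py 0.5693 0.2185 0.061 -98.9
```

```text
time_s: 3.93
ee_pos: [0.5664, 0.2164, 0.1189]
tcp_rot: [-0.701, 0.057, 0.708, 0.055]
contact_force: [-0.4, -0.1, 0.3]
finger_gap: 0.0852
t 3.93 pos [0.5664 0.2164 0.1189] yaw -99.01 tilt 0.6 q6 1.93 F [-0.4 -0.1  0.3] M [-0.01  0.07  0.04] gap 0.0852
dx dy dz [ 5.78 -0.27 -0.31] spin -0.11
```

```bash
python3 -m crank '[{"hand":1,"dx":2.5,"dy":-0.2,"dz":-0.2,"spin":0},{"hand":1,"dx":5,"dy":-0.2,"dz":-0.2,"spin":0},{"hand":1,"dx":6,"dy":-0.2,"dz":-0.2,"spin":0},{"hand":1,"dx":6,"dy":-0.2,"dz":-0.2,"spin":0}]' && python3 go.py 0.5693 0.2185 0.061 -98.9
```

```text
time_s: 4.27
ee_pos: [0.5715, 0.2186, 0.0636]
tcp_rot: [-0.704, 0.056, 0.706, 0.056]
contact_force: [-0.8, 0.5, -0.7]
finger_gap: 0.0858
t 4.27 pos [0.5715 0.2186 0.0636] yaw -99.07 tilt 0.16 q6 1.93 F [-0.8  0.5 -0.7] M [-0.07 -0.01 -0.01] gap 0.0858
dx dy dz [0.26 0.05 0.22] spin -0.17
```

```bash
python3 -m crank '[{"hand":1,"dx":0.2,"dy":0,"dz":0.1,"spin":0},{"hand":0,"dx":0.2,"dy":0,"dz":0.1,"spin":0},{"hand":0,"dx":0.2,"dy":0,"dz":0.1,"spin":0},{"hand":0,"dx":0.2,"dy":0,"dz":0.1,"spin":0},{"hand":0,"dx":0.2,"dy":0,"dz":0.1,"spin":0}]' 60 && python3 -m crank '[{"hand":0,"dx":0,"dy":0,"dz":0,"spin":0},{"hand":0,"dx":0,"dy":0,"dz":0,"spin":0},{"hand":0,"dx":0,"dy":0,"dz":0,"spin":0}]' && python3 go.py 0.5693 0.2185 0.2 -98.9
```

```text
time_s: 4.68
ee_pos: [0.5719, 0.2192, 0.0637]
tcp_rot: [0.706, -0.056, -0.704, -0.056]
contact_force: [0.1, 0.3, 0.1]
finger_gap: 0.039
time_s: 4.93
ee_pos: [0.5717, 0.2191, 0.0631]
tcp_rot: [0.705, -0.056, -0.704, -0.056]
contact_force: [0.0, -0.8, 3.0]
finger_gap: 0.0178
t 4.93 pos [0.5717 0.2191 0.0631] yaw -99.11 tilt 0.08 q6 1.93 F [ 0.  -0.8  3. ] M [-0.02 -0.04  0.02] gap 0.0178
dx dy dz [-13.69   0.09   0.21] spin -0.21
```

Gripped (gap 17.8 mm). Lift and carry.

```bash
python3 -m crank '[{"hand":0,"dx":-3,"dy":0,"dz":0,"spin":0},{"hand":0,"dx":-7,"dy":0,"dz":0,"spin":0},{"hand":0,"dx":-11,"dy":0,"dz":0,"spin":0},{"hand":0,"dx":-15,"dy":0,"dz":0,"spin":0},{"hand":0,"dx":-18,"dy":2,"dz":0,"spin":0}]' && python3 go.py 0.571 -0.216 0.25 -40.3
```

```text
time_s: 5.35
ee_pos: [0.5686, 0.2014, 0.2459]
tcp_rot: [0.706, -0.054, -0.704, -0.056]
contact_force: [0.4, -0.7, -0.6]
finger_gap: 0.017
t 5.35 pos [0.5686 0.2014 0.2459] yaw -98.96 tilt 0.24 q6 1.9 F [ 0.4 -0.7 -0.6] M [ 0.01 -0.03 -0.12] gap 0.017
dx dy dz [-0.5  41.19 -6.73] spin -58.66
```

```bash
python3 -m crank '[{"hand":0,"dx":0,"dy":3,"dz":-0.5,"spin":-6},{"hand":0,"dx":0,"dy":7,"dz":-1.1,"spin":-12},{"hand":0,"dx":0,"dy":11,"dz":-1.8,"spin":-18},{"hand":0,"dx":0,"dy":15,"dz":-2.5,"spin":-24},{"hand":0,"dx":0,"dy":19,"dz":-3.1,"spin":-30}]' && python3 go.py 0.571 -0.216 0.25 -40.3
```

```text
time_s: 5.77
ee_pos: [0.5678, 0.0052, 0.2418]
tcp_rot: [-0.695, -0.13, 0.695, -0.13]
contact_force: [-0.1, 0.3, -1.0]
finger_gap: 0.0171
t 5.77 pos [0.5678 0.0052 0.2418] yaw -68.78 tilt 0.05 q6 1.03 F [-0.1  0.3 -1. ] M [-0.03 -0.07  0.02] gap 0.0171
dx dy dz [-0.82 20.74  7.72] spin -28.48
```

```bash
python3 -m crank '[{"hand":0,"dx":0,"dy":3.5,"dz":1.3,"spin":-6},{"hand":0,"dx":0,"dy":7,"dz":2.6,"spin":-12},{"hand":0,"dx":0,"dy":10.5,"dz":3.9,"spin":-18},{"hand":0,"dx":0,"dy":14,"dz":5.2,"spin":-24},{"hand":0,"dx":0,"dy":17.5,"dz":6.5,"spin":-28.5}]' && python3 go.py 0.571 -0.216 0.22 -40.3
```

```text
time_s: 6.18
ee_pos: [0.5695, -0.1815, 0.2416]
tcp_rot: [-0.641, -0.297, 0.642, -0.296]
contact_force: [0.8, 0.4, -1.1]
finger_gap: 0.017
t 6.18 pos [ 0.5695 -0.1815  0.2416] yaw -40.34 tilt 0.08 q6 0.23 F [ 0.8  0.4 -1.1] M [ 0.02 -0.03  0.  ] gap 0.017
dx dy dz [2.16 2.35 2.53] spin -0.04
```

```bash
python3 -m crank '[{"hand":0,"dx":0.5,"dy":2.2,"dz":2.4,"spin":0},{"hand":0,"dx":1.5,"dy":2.3,"dz":2.4,"spin":0},{"hand":0,"dx":1.5,"dy":2.3,"dz":2.4,"spin":0}]' && python3 go.py 0.571 -0.216 0.2 -40.3
cat > e.py <<'E'
from h import *
ims=[]
o=manip.observe(); T=o["ee_pos"]; print("tcp",T)
for n in ["scene","side","wrist"]:
    p=manip.read_camera(n); X=cloud(p).reshape(-1,3); r=np.hypot(X[:,0]-T[0],X[:,1]-T[1])
    zf=T[2]-.063
    q=X[(r<.065)&(X[:,2]>zf+.012)&(X[:,2]<zf+.020)]; g=lambda q: np.round(cv2.minEnclosingCircle((q[:,:2]*1000).astype(np.float32))[0],1) if len(q) else None
    print(n,"rim",len(q),g(q), np.round(cv2.minAreaRect((q[:,:2]*1000).astype(np.float32)),1) if 0 else "")
    for t in ["lid_center","lid_grip","lid_foot","socket","pulse_mark"]:
        for m in manip.mark_of(p,t)[:3]:
            if np.hypot(*(m["point"]-T)[:2])<.08: print("  ",t,round(m["conf"],2),np.round(m["point"]*1000,1))
    u=np.round(proj(p,T-[0,0,.06])).astype(int); h=70 if n!="wrist" else 130
    c=bgr(p)[max(u[1]-h,0):u[1]+h,max(u[0]-h,0):u[0]+h]; ims.append(cv2.resize(c,(266 if n!="wrist" else 266,)*2 if 0 else (400,400) if n=="wrist" else (400,400),interpolation=cv2.INTER_CUBIC))
import sys
cv2.imwrite(f"pics/{sys.argv[1]}.png",cv2.convertScaleAbs(np.hstack(ims[:2] if len(sys.argv)<3 else [ims[int(i)] for i in sys.argv[2]]),alpha=1.5,beta=10))
E
python3 e.py e1 12
```

```text
time_s: 6.43
ee_pos: [0.5706, -0.2142, 0.2243]
tcp_rot: [-0.642, -0.296, 0.644, -0.293]
contact_force: [-2.0, 1.0, -1.7]
finger_gap: 0.0172
t 6.43 pos [ 0.5706 -0.2142  0.2243] yaw -40.81 tilt 0.31 q6 0.19 F [-2.   1.  -1.7] M [0.01 0.04 0.02] gap 0.0172
dx dy dz [2.43 0.16 0.11] spin -0.51
tcp [ 0.57059096 -0.21421     0.22427838]
scene rim 83 [ 570.6 -216.5] 
   lid_center 0.83 [ 0.6 -0.2  0.2 ...  0.6 -0.2  0.2]
   lid_grip 0.58 [ 0.6 -0.2  0.2 ...  0.6 -0.2  0.2]
   lid_foot 0.84 [ 0.6 -0.2  0.2 ...  0.6 -0.2  0.2]
   socket 0.67 [ 0.6 -0.2  0.1 ...  0.6 -0.2  0.1]
   pulse_mark 0.58 [ 0.6 -0.2  0.1 ...  0.6 -0.2  0.1]
side rim 34 [ 570.8 -189.7] 
   lid_center 0.77 [ 0.6 -0.2  0.2 ...  0.6 -0.2  0.2]
   lid_grip 0.71 [ 0.6 -0.2  0.2 ...  0.6 -0.2  0.2]
   lid_foot 0.96 [ 0.6 -0.2  0.2 ...  0.6 -0.2  0.2]
   socket 0.64 [ 0.6 -0.2  0.1 ...  0.6 -0.2  0.1]
   pulse_mark 0.96 [ 0.6 -0.2  0.1 ...  0.6 -0.2  0.1]
wrist rim 98 [ 591.5 -190.6] 
   lid_grip 0.58 [ 0.6 -0.2  0.2 ...  0.6 -0.2  0.2]
   pulse_mark 0.72 [ 0.6 -0.2  0.1 ...  0.6 -0.2  0.1]
```

View pics/e1.png

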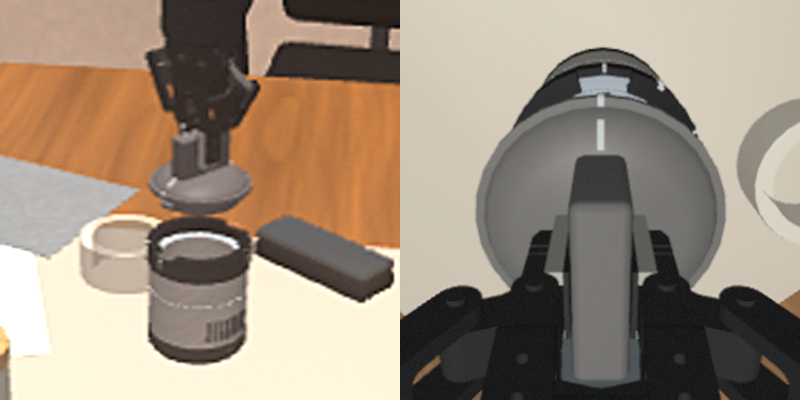

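In the wrist view the index line (600,135), slot (603,85) and 0-mark (604,68) are aligned. Next I'll fit the lid and collar centres in the same pictures for the remaining offset.

```bash
cat > f.py <<'E'
from h import *
from scipy.optimize import least_squares
T=manip.observe()["ee_pos"]; zf=T[2]-.063; th=np.linspace(0,2*np.pi,180)
def hull(p,c,r,zs):
    P=np.array([proj(p,np.array([c[0]+r*np.cos(t),c[1]+r*np.sin(t),z])) for z in zs for t in th]); return cv2.convexHull(P.astype(np.float32))
def fit(p,cont,r,zs,c0):
    f=lambda c:np.array([cv2.pointPolygonTest(hull(p,c,r,zs),(float(a),float(b)),True) for a,b in cont])
    s=least_squares(f,c0,loss="soft_l1",f_scale=.7,diff_step=1e-3); return s.x,np.median(np.abs(f(s.x)))
for n in ["scene","side","wrist"]:
    p=manip.read_camera(n); C=cloud(p)
    L=manip.outline_of(p,"lid_center")
    L=[m for m in L if np.hypot(*(np.median(C[m["pixels"]],0)[:2]-T[:2]))<.06]
    if L:
        ct=max(cv2.findContours(L[0]["pixels"].astype(np.uint8),cv2.RETR_EXTERNAL,cv2.CHAIN_APPROX_NONE)[0],key=len)[:,0,:]
        h=hull(p,T,.0495,[zf+.014,zf+.019]); ct=np.array([q for q in ct if abs(cv2.pointPolygonTest(h,(float(q[0]),float(q[1])),True))<6])
        c,e=fit(p,ct,.0495,[zf+.014,zf+.019],T[:2]); print(n,"lid",len(ct),np.round(c*1000,1),"res px",round(e,2))
    m=((np.hypot(C[...,0]-.571,C[...,1]+.216)<.062)&(C[...,2]>.100)&(C[...,2]<.1225)).astype(np.uint8)
    ct=np.vstack(cv2.findContours(m,cv2.RETR_EXTERNAL,cv2.CHAIN_APPROX_NONE)[0])[:,0,:]
    h=hull(p,[.571,-.216],.052,[.118]); k=np.array([q for q in ct if abs(cv2.pointPolygonTest(h,(float(q[0]),float(q[1])),True))<4 and q[1]<(proj(p,[.571,-.216,.118])[1]+(0 if n!="wrist" else 0))])
    if len(k)>8: c,e=fit(p,k,.052,[.118],[.571,-.216]); print(n,"collar",len(k),np.round(c*1000,1),"res px",round(e,2))
print("tcp",np.round(T*1000,1))
E
python3 f.py
```

```text
scene lid 97 [ 573.5 -215.9] res px 0.55
scene collar 23 [ 576.7 -212. ] res px 0.67
side lid 83 [ 571.5 -216.2] res px 1.1
side collar 43 [ 572.5 -217.9] res px 0.34
wrist lid 353 [ 570.3 -214.6] res px 0.94
wrist collar 156 [ 571.4 -215.4] res px 0.87
tcp [ 572.1 -213.1  227.4]
```

```bash
python3 -m crank '[{"hand":0,"dx":1,"dy":0.15,"dz":0,"spin":0},{"hand":0,"dx":2.5,"dy":0.15,"dz":0,"spin":0},{"hand":0,"dx":3.4,"dy":0.15,"dz":0,"spin":0},{"hand":0,"dx":3.4,"dy":0.15,"dz":0,"spin":0}]' && python3 go.py 0.571 -0.216 0.167 -40.3
```

```text
time_s: 7.97
ee_pos: [0.5716, -0.2132, 0.1897]
tcp_rot: [-0.641, -0.297, 0.644, -0.294]
contact_force: [-0.6, 0.6, -2.2]
finger_gap: 0.0173
t 7.97 pos [ 0.5716 -0.2132  0.1897] yaw -40.61 tilt 0.36 q6 0.19 F [-0.6  0.6 -2.2] M [0.01 0.04 0.01] gap 0.0173
dx dy dz [2.27 0.15 0.25] spin -0.31
```

```bash
python3 -m crank '[{"hand":0,"dx":0.4,"dy":0,"dz":0,"spin":0},{"hand":0,"dx":0.8,"dy":0,"dz":0,"spin":0},{"hand":0,"dx":0.8,"dy":0,"dz":0,"spin":0}]' && python3 go.py 0.571 -0.216 0.167 -40.3
```

```text
time_s: 8.22
ee_pos: [0.5731, -0.214, 0.1849]
tcp_rot: [-0.642, -0.296, 0.643, -0.295]
contact_force: [-0.6, -0.1, -0.8]
finger_gap: 0.0172
t 8.22 pos [ 0.5731 -0.214   0.1849] yaw -40.61 tilt 0.03 q6 0.19 F [-0.6 -0.1 -0.8] M [-0.04  0.02 -0.01] gap 0.0172
dx dy dz [ 1.79 -0.03  0.29] spin -0.31
```

```bash
python3 -m crank '[{"hand":0,"dx":0.3,"dy":0,"dz":0,"spin":0},{"hand":0,"dx":0.5,"dy":0,"dz":0,"spin":0},{"hand":0,"dx":0.5,"dy":0,"dz":0,"spin":0}]' && python3 go.py 0.571 -0.216 0.167 -40.3; python3 f.py
```

```text
time_s: 8.47
ee_pos: [0.5731, -0.214, 0.1802]
tcp_rot: [-0.642, -0.296, 0.643, -0.295]
contact_force: [0.1, -0.5, -1.4]
finger_gap: 0.0174
t 8.47 pos [ 0.5731 -0.214   0.1802] yaw -40.61 tilt 0.02 q6 0.19 F [ 0.1 -0.5 -1.4] M [-0.03 -0.04 -0.08] gap 0.0174
dx dy dz [ 1.32 -0.03  0.29] spin -0.31
scene lid 88 [ 572.1 -217.7] res px 1.05
side lid 79 [ 573.7 -216.2] res px 0.84
side collar 14 [ 568.7 -205.9] res px 0.52
wrist lid 353 [ 571.4 -216. ] res px 0.93
wrist collar 214 [ 571.7 -215.2] res px 1.57
tcp [ 573.1 -214.   180.2]
```

Still no contact force with the foot about level with the collar top. Continuing down in small steps.

```bash
python3 -m crank '[{"hand":0,"dx":0.2,"dy":0,"dz":0,"spin":0},{"hand":0,"dx":0.4,"dy":0,"dz":0,"spin":0},{"hand":0,"dx":0.4,"dy":0,"dz":0,"spin":0}]' && python3 go.py 0.571 -0.216 0.167 -40.3
```

```text
time_s: 9.02
ee_pos: [0.5731, -0.2142, 0.1762]
tcp_rot: [-0.642, -0.295, 0.643, -0.295]
contact_force: [-0.2, -0.7, -0.6]
finger_gap: 0.0171
t 9.02 pos [ 0.5731 -0.2142  0.1762] yaw -40.61 tilt 0.02 q6 0.19 F [-0.2 -0.7 -0.6] M [-0.16  0.03  0.02] gap 0.0171
dx dy dz [ 0.92 -0.05  0.28] spin -0.31
```

```bash
python3 -m crank '[{"hand":0,"dx":0.2,"dy":0,"dz":0,"spin":0},{"hand":0,"dx":0.4,"dy":0,"dz":0,"spin":0},{"hand":0,"dx":0.4,"dy":0,"dz":0,"spin":0}]' && python3 go.py 0.571 -0.216 0.167 -40.3
```

```text
time_s: 9.27
ee_pos: [0.5731, -0.2142, 0.1718]
tcp_rot: [-0.642, -0.295, 0.643, -0.295]
contact_force: [0.0, -1.8, -2.0]
finger_gap: 0.0172
t 9.27 pos [ 0.5731 -0.2142  0.1718] yaw -40.61 tilt 0.03 q6 0.19 F [ 0.  -1.8 -2. ] M [-0.22  0.07 -0.04] gap 0.0172
dx dy dz [ 0.48 -0.04  0.27] spin -0.31
```

```bash
python3 -m crank '[{"hand":0,"dx":0.15,"dy":0,"dz":0,"spin":0},{"hand":0,"dx":0.3,"dy":0,"dz":0,"spin":0},{"hand":0,"dx":0.3,"dy":0,"dz":0,"spin":0}]' && python3 go.py 0.571 -0.216 0.167 -40.3
```

```text
time_s: 9.52
ee_pos: [0.5732, -0.2142, 0.1691]
tcp_rot: [-0.642, -0.295, 0.643, -0.295]
contact_force: [0.6, 0.1, -1.6]
finger_gap: 0.0175
t 9.52 pos [ 0.5732 -0.2142  0.1691] yaw -40.61 tilt 0.02 q6 0.19 F [ 0.6  0.1 -1.6] M [-0.25  0.07 -0.02] gap 0.0175
dx dy dz [ 0.21 -0.05  0.28] spin -0.31
```

```bash
python3 -m crank '[{"hand":0,"dx":0.1,"dy":0,"dz":0,"spin":0},{"hand":0,"dx":0.2,"dy":0,"dz":0,"spin":0},{"hand":0,"dx":0.2,"dy":0,"dz":0,"spin":0}]' && python3 go.py 0.571 -0.216 0.167 -40.3 && python3 -m crank '[{"hand":0,"dx":0.1,"dy":0,"dz":0,"spin":0},{"hand":0,"dx":0.1,"dy":0,"dz":0,"spin":0}]' && python3 go.py 0.571 -0.216 0.167 -40.3; python3 e.py e2 12
```

```text
time_s: 9.77
ee_pos: [0.5732, -0.2142, 0.1674]
tcp_rot: [-0.642, -0.295, 0.642, -0.296]
contact_force: [-1.5, -2.1, -1.2]
finger_gap: 0.0171
t 9.77 pos [ 0.5732 -0.2142  0.1674] yaw -40.61 tilt 0.02 q6 0.19 F [-1.5 -2.1 -1.2] M [-0.34  0.18 -0.04] gap 0.0171
dx dy dz [ 0.04 -0.05  0.28] spin -0.31
time_s: 9.93
ee_pos: [0.5733, -0.2143, 0.1671]
tcp_rot: [-0.642, -0.295, 0.643, -0.296]
contact_force: [-2.6, -1.9, 2.4]
finger_gap: 0.0172
t 9.93 pos [ 0.5733 -0.2143  0.1671] yaw -40.6 tilt 0.02 q6 0.19 F [-2.6 -1.9  2.4] M [-0.23  0.43  0.06] gap 0.0172
dx dy dz [ 0.01 -0.06  0.28] spin -0.3
tcp [ 0.57325861 -0.21430622  0.16714575]
scene rim 131 [ 573.4 -215.8] 
   lid_center 0.87 [ 0.6 -0.2  0.1 ...  0.6 -0.2  0.1]
   lid_grip 0.79 [ 0.6 -0.2  0.2 ...  0.6 -0.2  0.2]
   lid_foot 0.9 [ 0.6 -0.2  0.1 ...  0.6 -0.2  0.1]
   socket 0.63 [ 0.6 -0.2  0.1 ...  0.6 -0.2  0.1]
   pulse_mark 0.67 [ 0.6 -0.2  0.1 ...  0.6 -0.2  0.1]
side rim 123 [ 571.6 -214.6] 
   lid_center 0.63 [ 0.6 -0.2  0.1 ...  0.6 -0.2  0.1]
   lid_grip 0.94 [ 0.6 -0.2  0.2 ...  0.6 -0.2  0.2]
   lid_foot 0.66 [ 0.6 -0.2  0.1 ...  0.6 -0.2  0.1]
   socket 0.71 [ 0.6 -0.2  0.1 ...  0.6 -0.2  0.1]
   pulse_mark 0.62 [ 0.6 -0.2  0.1 ...  0.6 -0.2  0.1]
wrist rim 3041 [ 571.2 -216.3] 
   lid_grip 0.98 [ 0.6 -0.2  0.2 ...  0.6 -0.2  0.2]
   pulse_mark 0.83 [ 0.6 -0.2  0.1 ...  0.6 -0.2  0.1]
```

View pics/e2.png

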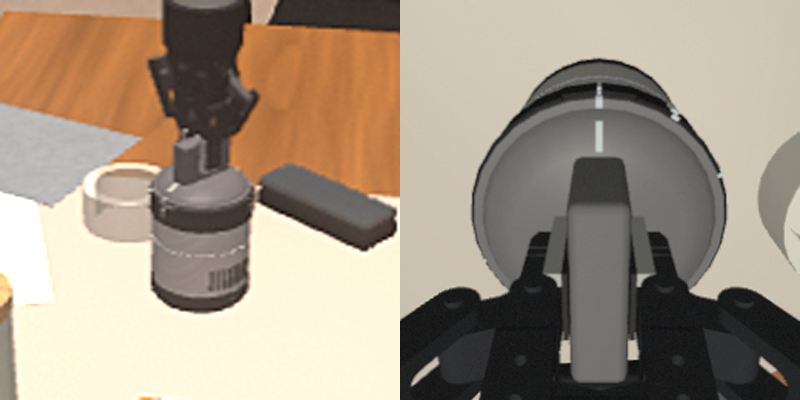

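It looks seated: TCP z is 0.1671 (expected 0.167) with a light upward contact, and the rim meets the collar in both views. Turning clockwise now, compensating for the lid axis lying about 2.4 mm along tool +z from the TCP.

```bash
python3 -m crank '[{"hand":0,"dx":-0.03,"dy":0,"dz":0,"spin":4},{"hand":0,"dx":-0.03,"dy":0.03,"dz":0,"spin":8},{"hand":0,"dx":-0.03,"dy":0.05,"dz":0.01,"spin":12},{"hand":0,"dx":-0.03,"dy":0.07,"dz":0.01,"spin":16},{"hand":0,"dx":-0.03,"dy":0.08,"dz":0.02,"spin":20}]' 80 && python3 go.py 0.571 -0.216 0.167 -74.6
```

```text
time_s: 11.25
ee_pos: [0.5738, -0.215, 0.1672]
tcp_rot: [-0.684, -0.178, 0.684, -0.179]
contact_force: [-3.5, -1.9, 3.6]
finger_gap: 0.0167
t 11.25 pos [ 0.5738 -0.215   0.1672] yaw -60.72 tilt 0.06 q6 0.54 F [-3.5 -1.9  3.6] M [-0.25  0.53  0.32] gap 0.0167
dx dy dz [ 0.02 -0.05  0.3 ] spin 13.88
```

```bash
python3 -m crank '[{"hand":0,"dx":0,"dy":0.02,"dz":0,"spin":4},{"hand":0,"dx":0,"dy":0.04,"dz":0,"spin":8},{"hand":0,"dx":0,"dy":0.05,"dz":0.01,"spin":12},{"hand":0,"dx":0,"dy":0.06,"dz":0.01,"spin":14},{"hand":0,"dx":0,"dy":0.06,"dz":0.01,"spin":14}]' && python3 go.py 0.571 -0.216 0.167 -74.6; python3 e.py e3 12 | grep -v lid_; python3 f.py
```

```text
time_s: 11.67
ee_pos: [0.5742, -0.2157, 0.1672]
tcp_rot: [0.701, 0.094, -0.7, 0.095]
contact_force: [-2.1, -1.9, 4.0]
finger_gap: 0.0171
t 11.67 pos [ 0.5742 -0.2157  0.1672] yaw -74.59 tilt 0.09 q6 0.78 F [-2.1 -1.9  4. ] M [-0.36  0.47  0.13] gap 0.0171
dx dy dz [ 0.02 -0.06  0.32] spin 0.01
tcp [ 0.5742114  -0.21569195  0.16722186]
scene rim 118 [ 574.1 -214.9] 
   socket 0.84 [ 0.6 -0.2  0.1 ...  0.6 -0.2  0.1]
   pulse_mark 0.74 [ 0.6 -0.2  0.1 ...  0.6 -0.2  0.1]
side rim 122 [ 571.3 -215.5] 
   socket 0.7 [ 0.6 -0.2  0.1 ...  0.6 -0.2  0.1]
   pulse_mark 0.8 [ 0.6 -0.2  0.1 ...  0.6 -0.2  0.1]
wrist rim 3150 [ 571.2 -216.3] 
   pulse_mark 0.9 [ 0.6 -0.2  0.1 ...  0.6 -0.2  0.1]
scene lid 83 [ 573.4 -217.6] res px 0.7
scene collar 11 [ 572.9 -218.8] res px 0.26
side lid 85 [ 574.5 -224.6] res px 0.75
wrist lid 355 [ 571.5 -215.7] res px 0.62
wrist collar 374 [ 570.4 -216.7] res px 1.96
tcp [ 574.2 -215.7  167.2]
```

View pics/e3.png

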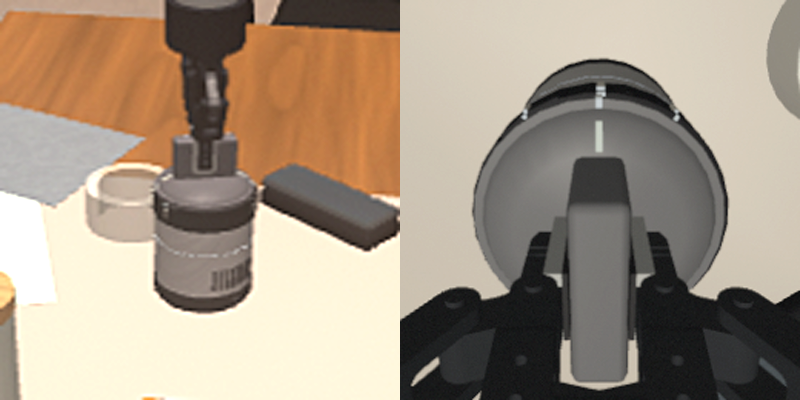

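The index line (599,135) meets the wide pulse mark (600,90), and the narrow marks are symmetric at (525,112) and (677,115). One short hold and a rim-height check, then hand in.

```bash
python3 -m crank '[{"hand":0,"dx":0,"dy":0,"dz":0,"spin":0},{"hand":0,"dx":0,"dy":0,"dz":0,"spin":0},{"hand":0,"dx":0,"dy":0,"dz":0,"spin":0}]' && python3 go.py 0.571 -0.216 0.167 -74.6
python3 - <<'E'
from h import *
p=manip.read_camera("wrist"); X=cloud(p).reshape(-1,3); r=np.hypot(X[:,0]-.5713,X[:,1]+.2161)
for a,b in ((.0455,.0485),(.0503,.0517)):
    q=X[(r>a)&(r<b)&(X[:,2]>.1)&(X[:,2]<.14)]; print(a,len(q),np.percentile(q[:,2],[25,50,75]).round(4))
q=X[(r<.035)&(X[:,2]>.168)&(X[:,2]<.18)]; print("bar top",len(q),np.median(q[:,2]),"expected .174",cv2.minAreaRect((q[:,:2]*1000).astype(np.float32)))
E
```

```text
time_s: 13.12
ee_pos: [0.5742, -0.2157, 0.1672]
tcp_rot: [0.701, 0.094, -0.7, 0.095]
contact_force: [-2.7, -3.2, 4.8]
finger_gap: 0.0169
t 13.12 pos [ 0.5742 -0.2157  0.1672] yaw -74.57 tilt 0.08 q6 0.78 F [-2.7 -3.2  4.8] M [-0.51  0.39  0.17] gap 0.0169
dx dy dz [ 0.02 -0.06  0.32] spin 0.03
0.0455 1729 [0.1228 0.1233 0.1237]
0.0503 968 [0.1091 0.1163 0.1181]
bar top 5709 0.17392998382037303 expected .174 ((572.773193359375, -212.26724243164062), (41.20322036743164, 61.4926643371582), 86.18766784667969)
```

The rim top is at 0.1233 (seated would be 0.123) and the bar top at 0.1739 (expected 0.174), so it is fully home and steady.

```bash
python3 -c "
from rig import manip; print(manip.finish_job())"
```

```text
the job is handed in; nothing more can be done
None
```

I put the grey lid on the grinder, turned it clockwise to the wide pulse mark and handed the job in, with the gripper still holding it there at 80 N. No verdict is reported back. The clock stood at about 13 s of the 48 s.

**Last checks that agreed:**
- **Seated:** the rim top measured 0.1233 m (0.123 expected) and the bar top 0.1739 m (0.174 expected). The tool tilt was below 0.1°.
- **On the mark:** the tool yaw was −74.6°, a 34° turn from the slots. In the wrist view the lid's index line meets the wide mark, with the narrow marks symmetric on either side.
- **Held steady:** the pose did not change over the last hold. The contact force was about 6 N and the fingers were closed at 17 mm.

**What disagreed or was not checked:**
- **Lid centre:** the wrist camera put it within about 1 mm of the collar axis. The scene and side silhouette fits scattered by several mm (up to 9 mm in the side view), so I discounted them.
- **Gripper offset:** the lid axis sits about 2.4 mm along the bar from the gripper's centre. I allowed for that in the turn.
- **Interlock angle:** there is no direct reading of it. I inferred about 28° (0.49 rad) from the lid's turn.
- **Other objects:** I did not measure them again at the end. The moves kept clear of them and I saw no unexpected contact force.

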